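# Pop the powder compact from its ejector seat and catch it on the chute

## Robot

A 6-joint arm with a two-finger parallel gripper is mounted at the origin on the work surface. World frame = base frame: x ahead of the robot, y to its left, z up, the work surface at z = 0. Lengths are in mm, angles in rad, forces in N, time in s.
With the tool pointing down it reaches from about 275 to 750 mm from the base axis. Payload 10.2 kg.
Tool frame: the origin (TCP) lies at the very end of the fingers, on their centre line; the grasp point (between the pads) lies 19 mm behind it; z points along the fingers, y is the line along which they close (so a half turn about z gives the same grasp; the last joint's range is limited). The gripper opens to 85 mm and grips with 20 to 120 N. Pads are 22 mm wide; open, the fingers measure 114 mm over their backs; the gripper's body (76 mm by 85 mm) begins 54 mm behind the grasp point. The pads swing forward as they close: fully open they stand 13 mm farther back than shut.
Start: joints at [-1.393, 0.313, 1.498, -0, 1.331, -0.223], TCP at [204.819, -483.405, 231.294] pointing down, gripper open.
Joint ranges: [-2.94, 2.94], [-0.97, 2.17], [0.19, 2.56], [-1.23, 4.37], [0.02, 3.11], [-2.88, 2.88]. Speed limits (rad/s): [2.39, 2.39, 3.01, 3.14, 3.14, 3.14].

## Interface

Orientations are given as a unit quaternion [w, x, y, z].
In Python, from rig import monitor, eyes, job gives the robot as it stands. The module is installed in compiled form; this text tells all that it offers.
- The arm moves only by the tool send_rows, never from a script. Its argument "targets" is one flat list of numbers, 7 for each row, row after row: the turn, a rotation vector about the tool's x, y, z in degrees, then the shift along the tool's x, y, z in units of 60 mm (1.0 is 60 mm), then the opening, from -1 (shut) to 1 (fully open), so that 0 is half open. A call has 1 to 5 rows; each row shifts and turns the commanded pose from where the row before left it, along the tool's axes as they then stand; what a row does not reach is not made up. A row lasts 1/8 s, in which the tool goes at most 62.5 mm and 10.7 degrees, less where a joint would pass 70% of its speed; a pose out of reach is approached as far as the arm can. A call is refused whole if a number of a shift passes 1 or a number of a turn 10.7, either way. A call with a gripper value outside its range is refused whole. The fingers move at their own pace and stop on an object; "newtons" is the grip in N (left out, the last holds). Time passes only in rows, so rows that do not move let the fingers close. It gives the time, the measured TCP pose, the force, the opening and the grip force at its end, in the units of the state.
- monitor.sense(): the state, without advancing time (a new reading comes with each control period).
- eyes.capture(name): name is "scene" or "top" or "wrist"; returns a dict with "img" (400x640x3 uint8, red, green, blue), "K" (3x3 intrinsics, pixels), "R" (3x3) and "t" (3): a world point X has camera coordinates R X + t. Camera axes: x right, y down, z forward; pixel columns grow to the right and rows downward; lengths in mm; the calibration is good to about 2 mm. A picture is of the moment at which its call begins. There is no depth.
- job.finish_job(): hands the job in; it is judged then, once.
The state is a dict: "time_s": time; "joints": joint angles; "dq": joint speeds; "tau": joint torques, N m; "eef_pos": TCP position; "ee_rot": TCP orientation; "force": force on the tool from outside, world axes, zero at the start; "wrist_torque": the same for the moment, N m; "grip_width": opening from 0.0 (shut) to 1.0 (fully open); "grip_force": force on a finger pad.
Only numpy, scipy, OpenCV 4.12 (cv2) and the standard library are available. Lean on these libraries where they do the work, as an engineer would, in place of code of your own. Each camera call takes 0.05 s, during which the arm holds its last target. There are 200 camera calls.

## Task

Press the chute's ejector button right down with one finger so that the powder compact pops out of its seat, and stop the compact with the other finger as it slides down the chute, once it is wholly out of its seat and before any of it hangs over the open lower end. Do not pick the compact up or poke it while it is still in its seat, and leave the other props where they are. Finish while still holding: one finger keeping the button down and the other keeping the compact trapped, at rest on the chute.

Things in the scene. Friction and masses are not known exactly. Their poses are not given: they have to be found in the camera images.
- turntable: Round birch lazy-susan, 430 mm across, top 30 mm above the table; locked, it does not turn in this job. Origin: centre of its underside, z up.
- chute: Sloping metal chute on a plywood base, fixed on the turntable. Origin on the turntable's top, x horizontal, downhill along the lane's centre line, y towards the button's side, z up. The slick lane slopes down 16 degrees, its surface at z = 42 mm - 0.287 x, from the seat's edge (x = -29 mm) to the open end (x = 110 mm). It is 58 mm wide between side rails 5 mm thick, 8 mm above it.
- ejector (a joint): Button travel, m: 0 up, 0.010 fully down (hard stop); springs back when let go. About 4 N at first, 6 to 7 N at the bottom. A lever lifts the pad under the seated compact 0.85 times as far; at about 0.006 to 0.007 the compact is freed and at once slides down the lane: beside the button within half a second, off the lower end soon after.
- ejector_top (a point): Centre of the button's flat round top, 24 mm across, beside the lane at x = 62, y = +62 mm in the chute's frame, 42 mm above the chute's origin when up, 32 mm when down (the lane's surface at the gate point is at 24 mm, so a finger in the lane level with one on the button clears it). Round housing, 34 mm across, its rim 30 mm above the chute's origin.
- compact: Round flat silver powder compact, 52 mm across, 14 mm thick, 110 to 190 g, lying loose in the seat against its lower edge, tilted with the chute. Origin: centre of its underside, z along its axis. In its seat the origin is at x = -56, z = 53 mm in the chute's frame.
- perfume: Green glass perfume bottle, 56 mm across, 85 mm tall, in a ring on the turntable; leave alone. Origin: centre of its underside.
- candlestick: Low silver-plated candlestick, 62 mm across, 88 mm tall, in a ring on the turntable; leave alone. Origin: centre of its underside.
- teacup: White porcelain teacup, 72 mm across, 55 mm tall, in a ring on the turntable; leave alone. Origin: centre of its underside.
- cream_jar: White jar with a brass cap, 52 mm across, 50 mm tall, in a ring on the turntable; leave alone. Origin: centre of its underside.
- fan: Red lacquered open fan frame lying flat on the table, 170 mm long sticks; leave alone. Origin: its pivot.
- paintbrush: Flat scenery paintbrush, 200 mm long, lying on the table; leave alone. Origin: its underside, near its middle.
- saucer: White saucer, 130 mm across, on the table; leave alone. Origin: centre of its underside.
- seat (a point): Centre of the seat's floor in the chute's upper end: a pocket 60 mm long, as wide as the lane, 5 mm deeper than the lane, with a back stop. The lifter pad is in its floor.
- gate (a point): Point on the lane's surface, on its centre line, level with the button: x = 62, y = 0, z = 24 mm in the chute's frame. The lane's open lower end is 48 mm further down.
Not all that is in view belongs to the job. Of the things like the compact, leave any that is green; of the rest the smaller one is meant.

How it is judged:
By the outcome, as a careful person would: the job done as asked, in the order asked, and still so for the second after the job is handed in, while the arm keeps its last pose, push and grip.
It also fails if it takes over 29 s, if anything falls off the work surface, if the arm or the gripper's body presses on something with over 40 N, if the wrist force passes 120 N, or if a joint passes its speed limit or range.

## Working session

There is one attempt and no reset: what is moved stays moved. The work goes in short steps, Python scripts to look and compute and a tool call to move; the robot and the scene stay as the last step left them, time stands still between calls to the robot, and variables do not carry over. Pictures are saved under pics/ and viewed, at most 10 in all, crops included, and the job is handed in when it is done.

Besides the shell and the picture viewer there is one more tool, called after "Call:" as name(argument=value, ...), one argument or row to a line, values as JSON. send_rows: Moves the arm, as the interface text tells. Its arguments: {"type":"object","properties":{"targets":{"type":"array","items":{"type":"number"}},"newtons":{"type":"number"}},"required":["targets"]}

```bash
mkdir -p pics; python3 - <<'E'
from rig import monitor, eyes, job
import cv2,numpy as np,pickle
s=monitor.sense();print({k:np.round(v,3) for k,v in s.items()})
for n in("scene","top"):
    c=eyes.capture(n);pickle.dump(c,open(f"pics/{n}.pkl","wb"));cv2.imwrite(f"pics/{n}.png",c["img"][:,:,::-1]);print(n,c["K"].tolist(),(-c["R"].T@c["t"]).round(0),c["R"].round(2).tolist())
E
```

```text
{'time_s': np.float64(0.0), 'joints': array([-1.393,  0.313,  1.498,  0.   ,  1.331, -0.223]), 'dq': array([-0.001, -0.   , -0.001, -0.001,  0.001, -0.   ]), 'tau': array([-0.0000e+00, -4.1227e+01, -2.5975e+01, -0.0000e+00,  4.0000e-03,
       -0.0000e+00]), 'eef_pos': array([ 204.793, -483.123,  230.738]), 'ee_rot': array([-0.001,  0.98 ,  0.199,  0.   ]), 'force': array([-0.094, -0.201,  0.499]), 'wrist_torque': array([-0.034, -0.001,  0.03 ]), 'grip_force': np.float64(0.0), 'grip_width': np.float64(0.998)}
scene [[512.1246583859512, 0.0, 316.53872003318776], [0.0, 512.1246583859512, 198.81634266431553], [0.0, 0.0, 1.0]] [1006. -600. 1361.] [[0.75, 0.66, 0.01], [0.57, -0.65, -0.5], [-0.32, 0.38, -0.87]]
top [[433.8588558079883, 0.0, 315.60830684072033], [0.0, 433.8588558079883, 198.61871370910367], [0.0, 0.0, 1.0]] [ 399.  -36. 1503.] [[-0.03, -1.0, -0.0], [-1.0, 0.03, -0.09], [0.09, 0.0, -1.0]]
```

View pics/top.png

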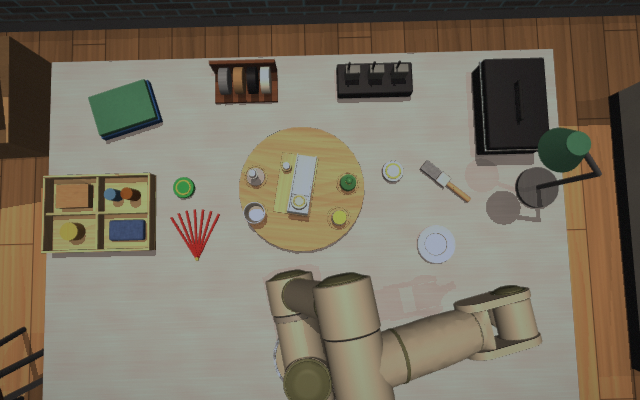

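View pics/scene.png

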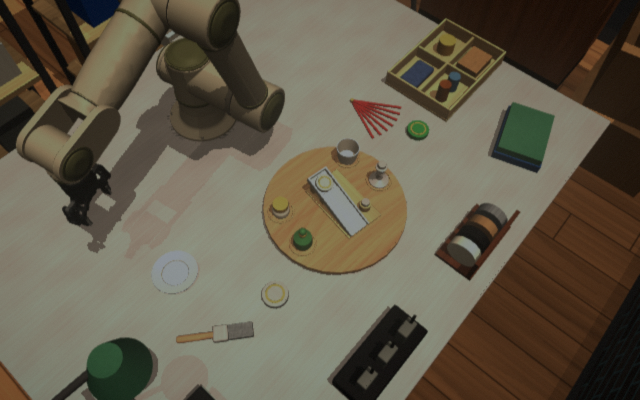

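The compact could be any of three: the disc in the chute's seat (top 299,202), the green one (184,188), or the larger pale one on the table (393,171). I take the seated one. The button seems to be at top (286,167) and scene (364,204). Next is a close crop to check this.

```bash
python3 - <<'E'
import cv2,numpy as np
t=cv2.imread("pics/top.png")[140:230,230:350];s=cv2.imread("pics/scene.png")[155:245,295:385]
a=cv2.resize(t,None,fx=6,fy=6,interpolation=2)[:, :];b=cv2.resize(s,None,fx=6,fy=6,interpolation=2)
cv2.imwrite("pics/c1.png",a);cv2.imwrite("pics/c2.png",b)
E
```

```text
(no output)
```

View pics/c1.png

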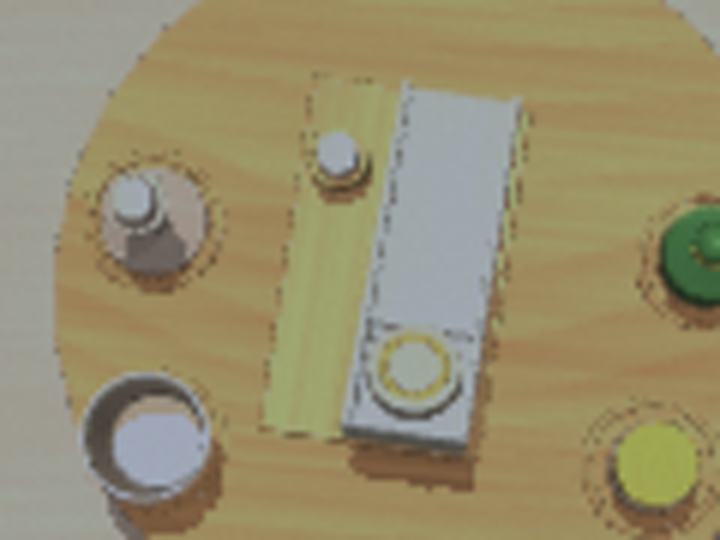

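View pics/c2.png

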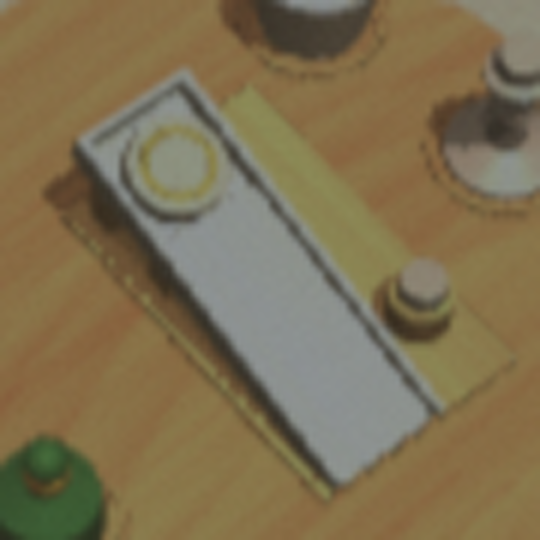

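The crops confirm it. The silver-and-gold disc in the seat has its top centre at about top (299,200.8) and scene (324.7,182.5). The button top is at top (286.2,165.3) and scene (365.5,202.2). The lane's lower end is at the top of the top view. Next I triangulate and work out the goal.

```bash
cat > h.py <<'E'
import numpy as np,cv2,pickle
from scipy.spatial.transform import Rotation as Ro
def ray(c,p):
    return -c["R"].T@c["t"], c["R"].T@np.linalg.inv(c["K"])@np.array([*p,1.])
def onz(c,p,z):
    o,d=ray(c,p);return o+d*(z-o[2])/d[2]
def tri(a,p,b,q):
    P=[c["K"]@np.c_[c["R"],c["t"]] for c in(a,b)]
    X=cv2.triangulatePoints(P[0],P[1],np.array(p,float).reshape(2,1),np.array(q,float).reshape(2,1))
    return (X[:3]/X[3]).ravel()
def toolrot(s):
    w,x,y,z=s["ee_rot"];return Ro.from_quat([x,y,z,w])
E
python3 - <<'E'
from h import *
T,S=[pickle.load(open(f"pics/{n}.pkl","rb")) for n in("top","scene")]
f=lambda u,v,x0,y0:((u+.5)/6-.5+x0,(v+.5)/6-.5+y0)
t=lambda u,v:f(u,v,230,140); s=lambda u,v:f(u,v,295,155)
pts={"button":(t(337,152),s(423,283),72),"compact":(t(414,365),s(178,165),96.5),
"endL":(t(405,88),s(438,410),45),"endR":(t(520,100),s(340,487),45)}
P={}
for n,(a,b,z) in pts.items():
    A,B=onz(T,a,z),onz(S,b,z);P[n]=(A+B)[:2]/2;print(n,tri(T,a,S,b).round(1),A.round(1),B.round(1))
d=P["button"]-P["compact"];yaw=np.arctan2(d[1],d[0])-np.arctan2(62,114)
print("dist",np.hypot(*d),"exp",np.hypot(114,62),"yaw",np.degrees(yaw))
m=(P["endL"]+P["endR"])/2-P["compact"];print("end",np.hypot(*m),"exp 162 yaw",np.degrees(np.arctan2(m[1],m[0])))
R=np.array([[np.cos(yaw),-np.sin(yaw)],[np.sin(yaw),np.cos(yaw)]])
o=((P["button"]-R@[62,62])+(P["compact"]-R@[-52,0]))/2
print("origin",o,"goal tcp",o+R@[62,31])
E
```

```text
button [640.4  61.5  64.3] [638.6  60.6  72. ] [642.8  58.   72. ]
compact [517.7  20.2  91.7] [516.8  19.5  96.5] [519.9  18.2  96.5]
endL [681.6  24.6  36.3] [678.8  23.1  45. ] [684.4  21.3  45. ]
endR [672.7 -40.6  39.3] [670.3 -41.9  45. ] [675. -42.  45.]
dist 128.9021078933771 exp 129.76902558006668 yaw -10.261451242363954
end 161.38233162523204 exp 162 yaw -10.255734430135677
origin [569.08941187   9.45710124] goal tcp [635.62007556  28.91656649]
```

Call:
send_rows(
  targets=[0, 0, 0, 0.83, -0.42, 0, 0.12, 0, 0, 0, 0.83, -0.42, 0, 0.12, 0, 0, 0, 0.83, -0.42, 0, 0.12, 0, 0, 0, 0.83, -0.42, 0, 0.12, 0, 0, 0, 0.83, -0.42, 0, 0.12],
)

```text
time_s: 0.72
eef_pos: [385.8, -268.6, 231.2]
ee_rot: [-0.0, 0.98, 0.199, -0.0]
force: [-0.4, -1.3, 0.4]
grip_width: 0.563
grip_force: 0.0
```

Call:
send_rows(
  targets=[0, 0, 0, 0.83, -0.42, 0, 0.12, 0, 0, 0, 0.83, -0.42, 0, 0.12, 0, 0, 0, 0.83, -0.42, 0, 0.12, 0, 0, 0, 0.83, -0.42, 0, 0.12, 0, 0, 0, 0.83, -0.42, 0, 0.12],
)

```text
time_s: 1.35
eef_pos: [565.9, -55.4, 231.0]
ee_rot: [-0.0, 0.98, 0.199, -0.0]
force: [0.8, -1.0, 0.3]
grip_width: 0.561
grip_force: 0.0
```

Call:
send_rows(
  targets=[0, 0, 8.3, 0, 0, 0, 0.12, 0, 0, 8.3, 0, 0, 0, 0.12, 0, 0, 8.3, 0, 0, 0, 0.12, 0, 0, 8.3, 0, 0, 0, 0.12, 0, 0, 0, 0, 0, 0, 0.12],
)

```text
time_s: 1.98
eef_pos: [564.9, -57.0, 230.9]
ee_rot: [-0.0, 0.996, -0.089, -0.0]
force: [0.2, 0.8, 0.1]
grip_width: 0.559
grip_force: 0.0
```

```bash
cat >> h.py <<'E'
def go(goal,yaw):
    from rig import monitor
    s=monitor.sense();R=toolrot(s);x=R.as_matrix()[:,0]
    Rg=Ro.from_matrix(np.array([[np.cos(yaw),np.sin(yaw),0],[np.sin(yaw),-np.cos(yaw),0],[0,0,-1.]]))
    print("t",s["time_s"],"pos",s["eef_pos"].round(1),"F",s["force"].round(1),"w",s["grip_width"],"turn",np.degrees((R.inv()*Rg).as_rotvec()).round(1),
     "shift/60",(R.inv().apply(np.array(goal)-s["eef_pos"])/60).round(3), "j",s["joints"].round(2))
E
python3 -c "
from h import *;go([635.6,28.9,130],np.radians(-10.2))"
```

```text
t 1.975 pos [564.9 -57.  230.9] F [0.2 0.8 0.1] w 0.559318141554916 turn [-0.  0.  0.] shift/60 [ 0.908 -1.617  1.682] j [-0.31  0.41  1.36  0.    1.37  1.44]
```

Call:
send_rows(
  targets=[0, 0, 0, 0.3, -0.54, 0.2, 0.12, 0, 0, 0, 0.3, -0.54, 0.2, 0.12, 0, 0, 0, 0.3, -0.54, 0.2, 0.12, 0, 0, 0, 0, 0, 0.8, 0.12, 0, 0, 0, 0, 0, 0.28, 0.12],
)

```text
time_s: 2.6
eef_pos: [634.2, 29.3, 127.5]
ee_rot: [-0.0, 0.996, -0.088, -0.003]
force: [-0.0, 0.2, -0.9]
grip_width: 0.561
grip_force: 0.0
```

Call:
send_rows(
  targets=[0, 0, 0, 0, 0, 0, 0.12, 0, 0, 0, 0, 0, 0, 0.12],
)

```text
time_s: 2.85
eef_pos: [636.2, 28.5, 132.5]
ee_rot: [0.0, 0.996, -0.089, 0.002]
force: [-0.2, -0.2, -0.3]
grip_width: 0.559
grip_force: 0.0
```

```bash
python3 -c "
from h import *;go([635.6,28.9,80],np.radians(-10.2))
from rig import eyes
for n in('wrist','scene'):
    c=eyes.capture(n);pickle.dump(c,open(f'pics/{n}2.pkl','wb'));i=c['img'][:,:,::-1]
    cv2.imwrite(f'pics/{n}2.png',i if n=='wrist' else cv2.resize(i[150:250,290:400],None,fx=5,fy=5))
"
```

```text
t 2.85 pos [636.2  28.5 132.5] F [-0.2 -0.2 -0.3] w 0.5590816785178786 turn [-0.  -0.2 -0. ] shift/60 [-0.014 -0.004  0.875] j [-0.14  0.64  1.26 -0.    1.24  1.61]
```

View pics/wrist2.png

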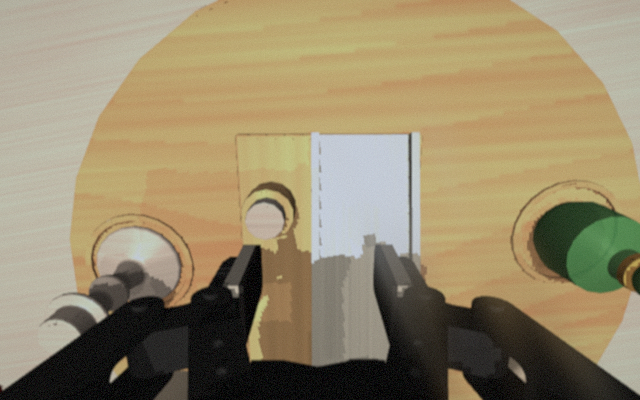

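View pics/scene2.png

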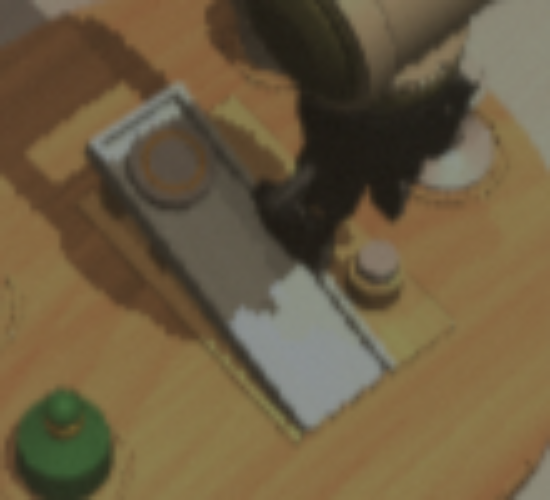

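The wrist view shows the button top at (266,219), with the lane to its right between the rails (columns 320 and 410). The fingertips are near (240,285) and (402,285). I'll check the button against its expected spot.

```bash
python3 -c "
from h import *
from rig import monitor
c=pickle.load(open('pics/wrist2.pkl','rb'));s=monitor.sense();R=toolrot(s)
tool=lambda p,z:R.inv().apply(onz(c,p,z)-s['eef_pos']).round(1)
B=onz(c,(266,219),72);print('button',B,tool((266,219),72))
print('lane end rails inner',tool((320,133),42),tool((411,133),42))
print('tips',[tool((u,290),s['eef_pos'][2]+5) for u in(229,240,403,414)], 'cam',R.inv().apply(-c['R'].T@c['t']-s['eef_pos']))
"
```

```text
button [640.26264748  57.00449249  72.        ] [ -1.1 -28.7  60.3]
lane end rails inner [46.8  3.7 90.4] [46.8 62.2 90.4]
tips [array([-10.9, -35.9,  -5. ]), array([-10.9, -31.2,  -5. ]), array([-10.9,  38.7,  -5. ]), array([-10.9,  43.4,  -5. ])] cam [  68.18030771    1.8822091  -141.99627433]
```

Call:
send_rows(
  targets=[0, 0, 0, 0, 0, 0.4, 0.12, 0, 0, 0, 0, 0, 0.3, 0.12, 0, 0, 0, 0, 0, 0.15, 0.12, 0, 0, 0, 0, 0, 0, 0.12],
)

```text
time_s: 3.45
eef_pos: [635.4, 29.0, 79.2]
ee_rot: [-0.0, 0.996, -0.089, -0.0]
force: [-0.6, -0.4, -0.2]
grip_width: 0.558
grip_force: 0.0
```

Call:
send_rows(
  targets=[0, 0, 0, 0, 0, 0.05, 0.12, 0, 0, 0, 0, 0, 0.05, 0.12, 0, 0, 0, 0, 0, 0, 0.12],
)

```text
time_s: 3.82
eef_pos: [635.4, 29.0, 73.5]
ee_rot: [-0.0, 0.996, -0.089, -0.0]
force: [0.5, 0.2, 0.0]
grip_width: 0.558
grip_force: 0.0
```

Call:
send_rows(
  targets=[0, 0, 0, 0, 0, 0.05, 0.12, 0, 0, 0, 0, 0, 0.0, 0.12],
)

```text
time_s: 4.08
eef_pos: [635.3, 29.0, 70.3]
ee_rot: [-0.0, 0.996, -0.089, -0.0]
force: [-1.1, -0.4, -0.1]
grip_width: 0.56
grip_force: 0.0
```

Call:
send_rows(
  targets=[0, 0, 0, 0, 0, 0.05, 0.12, 0, 0, 0, 0, 0, 0.0, 0.12],
)

```text
time_s: 4.32
eef_pos: [635.6, 29.0, 67.8]
ee_rot: [-0.0, 0.996, -0.089, 0.0]
force: [-1.2, -0.5, 4.8]
grip_width: 0.559
grip_force: 2.2
```

Call:
send_rows(
  targets=[0, 0, 0, 0, 0, 0.05, 0.12, 0, 0, 0, 0, 0, 0.05, 0.12, 0, 0, 0, 0, 0, 0.05, 0.12, 0, 0, 0, 0, 0, 0, 0.12],
)

```text
time_s: 4.82
eef_pos: [635.7, 29.0, 59.4]
ee_rot: [-0.0, 0.996, -0.089, 0.0]
force: [-2.4, -0.2, 7.5]
grip_width: 0.562
grip_force: 3.7
```

Call:
send_rows(
  targets=[0, 0, 0, 0, 0, 0.03, 0.12, 0, 0, 0, 0, 0, 0, 0.12],
)

```text
time_s: 5.08
eef_pos: [635.8, 29.0, 59.1]
ee_rot: [0.0, 0.996, -0.089, 0.001]
force: [-7.7, -0.5, 18.4]
grip_width: 0.56
grip_force: 9.6
```

```bash
python3 -c "
from h import *
from rig import eyes
for n in('wrist','scene'):
    c=eyes.capture(n);i=c['img'][:,:,::-1]
    cv2.imwrite(f'pics/{n}3.png',i if n=='wrist' else cv2.resize(i[150:250,290:400],None,fx=5,fy=5))
"
```

```text
(no output)
```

View pics/scene3.png

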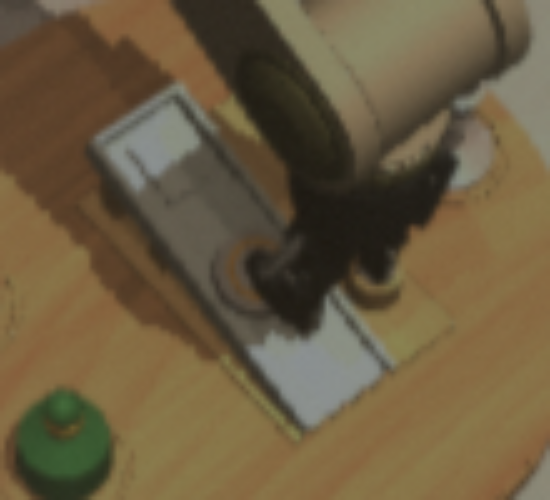

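View pics/wrist3.png

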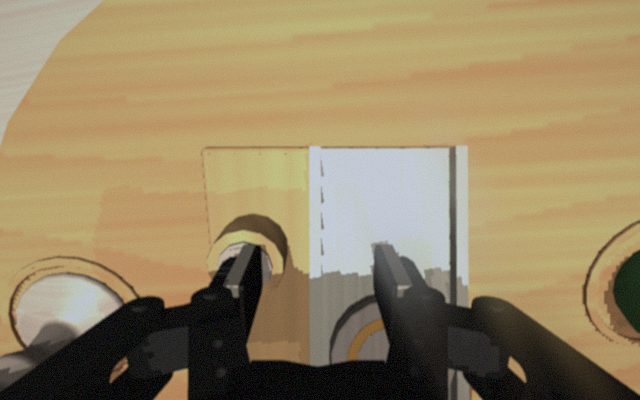

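The seat is empty and the compact lies against the lane finger, in the wrist view with its lower edge at about (375,295), well uphill of the open end. The button is on its hard stop: the TCP has travelled about 10 mm and the force has jumped to 18 N. I'll let it settle and check that it's at rest.

Call:
send_rows(
  targets=[0, 0, 0, 0, 0, 0, 0.12, 0, 0, 0, 0, 0, 0, 0.12, 0, 0, 0, 0, 0, 0, 0.12, 0, 0, 0, 0, 0, 0, 0.12],
)

```text
time_s: 5.68
eef_pos: [635.8, 29.0, 59.1]
ee_rot: [-0.0, 0.996, -0.089, 0.001]
force: [-7.7, 0.2, 19.2]
grip_width: 0.565
grip_force: 9.6
```

```bash
python3 -c "
from h import *
from rig import eyes
i=eyes.capture('wrist')['img'][:,:,::-1];a=cv2.imread('pics/wrist3.png')
d=cv2.GaussianBlur(cv2.absdiff(a,np.ascontiguousarray(i)),(5,5),0).max(2);r=d[270:365,325:415]
print(r.max(),(r>25).sum(),(d>25).sum());go([635.6,28.9,59],np.radians(-10.2))"
```

```text
13 0 0
t 5.725 pos [635.8  29.   59.1] F [-7.4 -0.4 18.8] w 0.5601698969584219 turn [-0.  -0.1 -0. ] shift/60 [-0.003  0.003  0.002] j [-0.14  0.72  1.32  0.    1.09  1.61]
```

Nothing is moving, and the button is held on its stop with the compact trapped, so I'll hand it in.

```bash
python3 -c "
from rig import job
print(job.finish_job())"
```

```text
the job is handed in; nothing more can be done
None
```

I handed the job in at about 5.7 s, with one finger holding the button down on its stop (about 19 N) and the other keeping the compact trapped at rest on the lane, out of its seat and short of the open end.

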